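# Pack the tea box and the blue tin into the gift carton

## Task

Pack the gift: put the tea box and the blue tin side by side into the open cardboard carton so that both stand upright and flat on its bottom, between its walls. Set them down rather than drop them, let go, and leave the red tin standing where it is.

Things in the scene. Friction and masses are not known exactly. Their poses are not given: they have to be found in the camera images.
- carton: Low open cardboard carton, loose, 0.8 kg, outside 150 (x) x 160 (y) x 40 mm tall, walls and bottom 5 mm thick (inside 140 x 150). Origin: centre of its underside, on the worktop; z up. Both pieces fit only side by side, e.g. in a row along carton x with the tea box's long side along carton y: 30 mm to spare in all, neither in the middle, the gap between them about 10 mm, too narrow for a finger.
- tea_box: Rectangular pale green and cream box of tea with a leaf picture, 58 (x) x 122 (y) x 65 mm tall, loose, about 0.08 kg, standing upright on the worktop. Origin: centre of its underside; y along its long side, z up. Can be gripped across its 58 mm width; in the carton its top stands about 30 mm above the rim.
- blue_tin: Rectangular blue metal tin with a white paper band and silver top, 52 (x) x 60 (y) x 80 mm tall, loose, about 0.15 kg, standing upright on the worktop. Origin: centre of its underside; z up. Solid sides, can be gripped across 52 or 60 mm; in the carton its top stands about 45 mm above the rim.
- red_tin: Rectangular red metal tin of the same make and size as the blue one (52 x 60 x 80 mm), loose. Not part of the gift: to be left where it stands. Origin: centre of its underside; z up. The tea box, the blue tin and the red tin stand in a row in any order; close behind that row (from x = 0.58 m, y = 0 to 0.5 m) stands a loaded dish rack up to 0.30 m tall: carry things round its front, not over it.

How it is judged:
At the end, for the whole second after the job is handed in: The tea box and the blue tin both stand inside the carton: their origins within its inside walls and within 8 mm of its inner floor, upright within about 7 degrees and at rest, released; the carton stands flat on the worktop; the red tin stands upright within 30 mm of where it started (x of tea_box in the frame of carton between -0.07 and 0.07 m and y of tea_box in the frame of carton between -0.075 and 0.075 m and z of tea_box in the frame of carton between -0.005 and 0.013 m and angle between each of tea_box, blue_tin's own z axis and vertical below 0.12 rad and linear speed of each of tea_box, blue_tin below 0.03 m/s and x of blue_tin in the frame of carton between -0.07 and 0.07 m and y of blue_tin in the frame of carton between -0.075 and 0.075 m and z of blue_tin in the frame of carton between -0.005 and 0.013 m and angle between each of carton, red_tin's own z axis and vertical below 0.1 rad and height (world z) of carton between -0.01 and 0.015 m and distance of red_tin from where it was at the start of the episode below 0.03 m); the robot touches nothing.
It fails at once if the tea box was dropped (moving faster than 0.9 m/s, a fall of about 4 cm, out of the fingers) (linear speed of tea_box above 0.9 m/s and contact force between tea_box and the fingers below 0.05 N).
It fails at once if the blue tin was dropped (moving faster than 0.9 m/s, a fall of about 4 cm, out of the fingers) (linear speed of blue_tin above 0.9 m/s and contact force between blue_tin and the fingers below 0.05 N).
It also fails if it takes over 64 s, if anything falls off the work surface, if the arm or the gripper's body presses on something with over 40 N, if the wrist force passes 120 N, or if a joint passes its speed limit or range.

## Robot

A 7-joint arm with a two-finger parallel gripper is mounted at the origin on a cart in front of the work surface, level with it; the furniture and walls round the work are solid. World frame = base frame: x ahead of the robot, y to its left, z up, the work surface at z = 0. Lengths are in m, angles in rad, forces in N, time in s.
With the tool pointing down it reaches from about 0.425 to 0.875 m from the base axis. Payload 4.7 kg.
Tool frame: the origin (TCP) lies midway between the tips of the shut fingers; the grasp point (between the pads) lies 19 mm behind it; z points along the fingers, x is the direction in which the jaws open and shut, and the axes are right-handed (so a half turn about z gives the same grasp; the last joint's range is limited). The gripper opens to 87 mm and grips with 3 to 60 N. Pads are 19 mm wide; open, the fingers measure 117 mm over their backs; the gripper's body (75 mm by 190 mm) begins 51 mm behind the grasp point.
Start: joints at [1.257, 0.321, -0.07, 1.45, 0.023, 1.371, -0.057], TCP at [0.209, -0.615, 0.223] pointing down, gripper open.
Joint ranges: [-2.86, 2.86], [-0.3, 2.09], [-1.38, 1.24], [0.06, 2.45], [-1.56, 4.7], [0.09, 2.05], [-2.69, 2.69]. Speed limits (rad/s): [2.57, 2.57, 3.14, 3.14, 3.14, 3.14, 3.14].

## Interface

Orientations are given as a rotation vector (axis times angle).
In Python, from bench import get_state, eyes, ticket gives the robot as it stands.
- The arm moves only by the tool carry_out, never from a script. Its argument "motion" is a list of rows, each a list of 2 entries, a list of its own where there are three numbers: the shift along the world's x, y, z in m, then the turn about the world's z in rad. A call has 1 to 20 rows; each row is the pose to reach, as a shift and turn from the pose commanded when the call began; what a row does not reach only later rows make up. A row lasts 1/10 s, in which the tool goes at most 50 mm and 8.59 degrees, less where a joint would pass 70% of its speed; a pose out of reach is approached as far as the arm can. A call with a gripper value outside its range is refused whole. "grip" is the gripper command: -1 is fully open, 1 is shut, values between are in proportion, set as the call begins (left out, the last holds). The fingers move at their own pace and stop on an object; "squeeze" is the grip in N (left out, the last holds). Time passes only in rows, so rows that repeat a pose let the fingers close. It gives the time, the measured TCP pose, the force and the opening at its end, in the units of the state.
- get_state(): the state, without advancing time (a new reading comes with each control period).
- eyes.get_image(name): name is "scene" or "top" or "wrist"; returns a dict with "pixels" (384x512x3 uint8, blue, green, red), "mtx" (3x3 intrinsics, pixels), "extrinsics" (4x4, takes a point from camera to world coordinates). Camera axes: x right, y down, z forward; pixel columns grow to the right and rows downward; lengths in m; the calibration is good to about 2 mm. A picture is of the moment at which its call begins. There is no depth.
- ticket.close_job(): hands the job in, once; it reports no verdict.
The state is a dict: "time": time; "joint_positions": joint angles; "qd": joint speeds; "joint_torque": joint torques, N m; "position": TCP position; "tool_rot": TCP orientation; "ft_force": force on the tool from outside, world axes, zero at the start; "torque": the same for the moment, N m; "grip_width": opening from 0.0 (shut) to 1.0 (fully open).
Only numpy, scipy, OpenCV 4.12 (cv2) and the standard library are available. Lean on these libraries where they do the work, as an engineer would, in place of code of your own. Each camera call takes 0.05 s, during which the arm holds its last target. There are 200 camera calls.

## Working session

There is one attempt and no reset: what is moved stays moved. The work goes in short steps, Python scripts to look and compute and a tool call to move; the robot and the scene stay as the last step left them, time stands still between calls to the robot, and variables do not carry over. Pictures are saved under pics/ and viewed, about 8 in all and at most 12, crops included, and the job is handed in when it is done.

Besides the shell and the picture viewer there is one more tool, called after ">>>" as name(argument=value, ...) on one line, values as JSON. carry_out: Moves the arm, as the interface text tells. Its arguments: {"type":"object","properties":{"motion":{"type":"array","items":{"type":"array"}},"grip":{"type":"number"},"squeeze":{"type":"number"}},"required":["motion"]}

```bash
mkdir -p pics && ls && cat > h.py <<'E'
import numpy as np, cv2
from bench import get_state, eyes, ticket
def ray(im,uv,z):
    K,T=np.array(im["mtx"]),np.array(im["extrinsics"])
    d=T[:3,:3]@np.linalg.solve(K,np.array([uv[0],uv[1],1.0])); o=T[:3,3]
    return o+d*(z-o[2])/d[2]
def proj(im,P):
    K,T=np.array(im["mtx"]),np.array(im["extrinsics"])
    c=(np.asarray(P,float)-T[:3,3])@T[:3,:3]; p=c@K.T
    return p[:,:2]/p[:,2:]
E
python3 - <<'E'
from h import *
s=get_state(); print({k:np.round(v,3) for k,v in s.items()})
for n in("top","scene"):
    im=eyes.get_image(n); cv2.imwrite(f"pics/{n}0.png",im["pixels"]); np.save(f"pics/{n}0.npy",im,allow_pickle=True)
    print(n,np.round(im["mtx"],1).tolist(),np.round(im["extrinsics"],3).tolist())
a=[cv2.resize(cv2.imread(f"pics/{n}0.png"),None,fx=1.5,fy=1.5,interpolation=cv2.INTER_CUBIC) for n in("top",)]
cv2.imwrite("pics/top0b.png",a[0])
E
```

```text
pics
{'time': np.float64(0.0), 'joint_positions': array([ 1.257,  0.322, -0.07 ,  1.452,  0.023,  1.371, -0.057]), 'qd': array([-0.   ,  0.   ,  0.001,  0.001,  0.001, -0.001, -0.   ]), 'joint_torque': array([ 0.0000e+00, -4.9129e+01, -4.0400e-01, -3.1252e+01, -6.4000e-02,
        4.4000e-02,  0.0000e+00]), 'position': array([ 0.209, -0.615,  0.221]), 'tool_rot': array([-2.553,  1.829,  0.003]), 'ft_force': array([-0.017,  0.1  ,  0.284]), 'torque': array([ 0.023, -0.014, -0.014]), 'grip_width': np.float64(0.997)}
top [[388.9, 0.0, 259.8], [0.0, 388.9, 188.5], [0.0, 0.0, 1.0]] [[-0.024, -0.996, 0.087, 0.409], [-1.0, 0.023, -0.018, 0.08], [0.016, -0.087, -0.996, 1.07], [0.0, 0.0, 0.0, 1.0]]
scene [[355.4, 0.0, 263.6], [0.0, 355.4, 188.7], [0.0, 0.0, 1.0]] [[-0.437, -0.644, 0.628, -0.027], [-0.899, 0.313, -0.305, 0.351], [-0.0, -0.698, -0.716, 0.637], [0.0, 0.0, 0.0, 1.0]]
```

View pics/top0b.png

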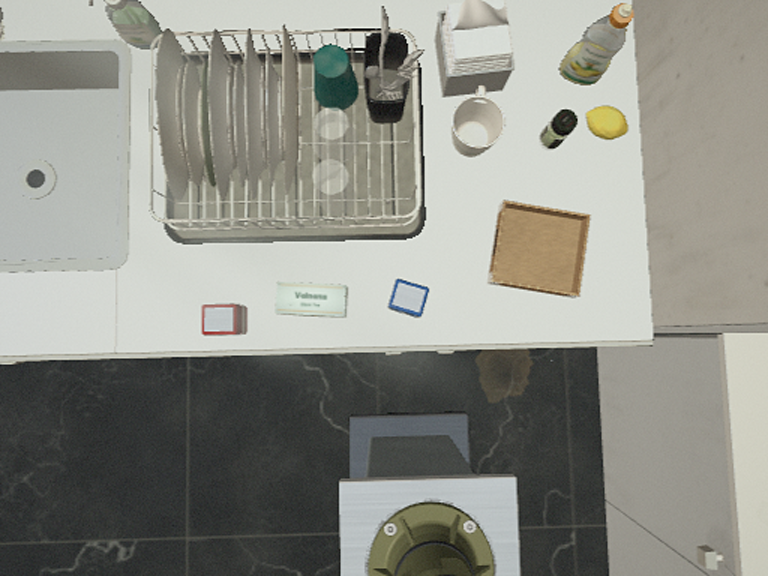

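View pics/scene0.png

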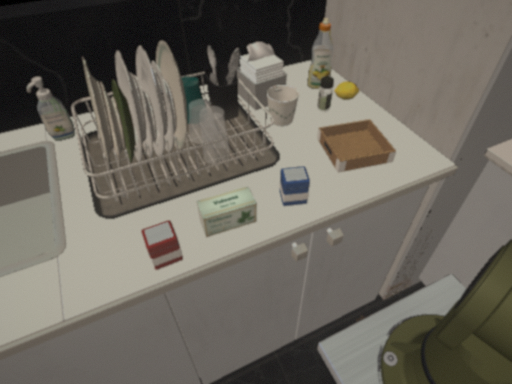

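The top view, in 1.5x pixels, shows the red tin at (221,319), the tea box at (311,299), the blue tin at (408,298) and the carton at (540,248). The scene view confirms that order. Next I fit poses to the silhouettes in both cameras.

```bash
cat > fit.py <<'E'
from h import *
from scipy.optimize import minimize
DIM=dict(carton=(.150,.160,.040),tea=(.058,.122,.065),blue=(.052,.060,.080),red=(.052,.060,.080))
def corners(n,p,z0=0):
    a,b,h=DIM[n]; c,s=np.cos(p[2]),np.sin(p[2])
    return np.array([[p[0]+c*i*a/2-s*j*b/2,p[1]+s*i*a/2+c*j*b/2,z] for z in(z0,z0+h) for i,j in((-1,-1),(1,-1),(1,1),(-1,1))])
def hullmask(im,n,p,z0=0,S=4):
    m=np.zeros((384*S,512*S),np.uint8)
    h=cv2.convexHull(((proj(im,corners(n,p,z0))+.5)*S).astype(np.float32).reshape(-1,1,2))
    cv2.fillConvexPoly(m,np.round(h).astype(np.int32),1); return m
def seg(im,n,win,S=4):
    px=im["pixels"]; hsv=cv2.cvtColor(px,cv2.COLOR_BGR2HSV).astype(int); H,s,V=hsv[...,0],hsv[...,1],hsv[...,2]
    m={'carton':(H>5)&(H<25)&(s>70),'blue':(H>95)&(H<130)&(s>90),'red':((H<8)|(H>170))&(s>90),'tea':(H>25)&(H<95)&(s>18)}[n]
    w=np.zeros_like(m); x0,y0,x1,y1=win; w[y0:y1,x0:x1]=1
    m=cv2.morphologyEx((m&w).astype(np.uint8),cv2.MORPH_OPEN,np.ones((2,2),np.uint8))
    pts=np.argwhere(m)[:,::-1]
    o=np.zeros((384*S,512*S),np.uint8)
    q=np.concatenate([(pts+d)*S for d in([0,0],[1,0],[0,1],[1,1])]).astype(np.int32)
    cv2.fillConvexPoly(o,cv2.convexHull(q.reshape(-1,1,2)),1); return o
def fit(n,views,p0,z0=0):
    ms=[(im,seg(im,n,w)) for im,w in views]
    def cost(p): return sum(1-(np.sum(m&k)/np.sum(m|k)) for im,m in ms for k in[hullmask(im,n,p,z0)])
    best=None
    for dy in(-.15,0,.15):
        r=minimize(cost,p0,method='Nelder-Mead',options=dict(initial_simplex=[p0,np.add(p0,[.015,0,dy]),np.add(p0,[0,.015,-dy]),np.add(p0,[.005,-.01,dy+.1])],xatol=2e-4,fatol=1e-4))
        if best is None or r.fun<best.fun: best=r
    return best.x,best.fun
E
python3 - <<'E'
from fit import *
top=np.load("pics/top0.npy",allow_pickle=True).item(); sc=np.load("pics/scene0.npy",allow_pickle=True).item()
W=dict(carton=((320,128,400,204),(310,112,402,175),0.02,(0,0,0)),tea=((178,182,236,218),(190,182,262,242),.06,0),
 blue=((254,180,292,216),(272,160,316,210),.08,0),red=((128,195,166,230),(136,216,188,272),.08,0))
vis=cv2.resize(top["pixels"],None,fx=4,fy=4,interpolation=cv2.INTER_CUBIC); vs=cv2.resize(sc["pixels"],None,fx=4,fy=4,interpolation=cv2.INTER_CUBIC)
for n,(a,b,z,_) in W.items():
    p=ray(top,((a[0]+a[2])/2,(a[1]+a[3])/2),z)
    for nm,v in(("both",[(top,a),(sc,b)]),("top",[(top,a)]),("scene",[(sc,b)])):
        x,f=fit(n,v,[p[0],p[1],-.1]); print(n,nm,np.round(x,4),round(f,3))
        if nm=="both":
            for im,V in((top,vis),(sc,vs)):
                c=np.round((proj(im,corners(n,x))+.5)*4).astype(int)
                for k in(0,4): cv2.polylines(V,[c[k:k+4].reshape(-1,1,2)],1,(255,0,255),1)
v=np.vstack([cv2.resize(vis[480:960,480:1640],(800,331)),cv2.resize(vs[430:1100,520:1640],(450,269),interpolation=cv2.INTER_AREA).copy() if 0 else cv2.copyMakeBorder(cv2.resize(vs[430:1100,520:1640],(450,269)),0,0,0,350,cv2.BORDER_CONSTANT)])
cv2.imwrite("pics/fit0.png",v)
E
```

```text
carton both [ 0.5542 -0.2133 -0.1959] 0.081
carton top [ 0.5542 -0.2136 -0.1895] 0.021
carton scene [ 0.5563 -0.2136 -0.2049] 0.054
tea both [ 0.475   0.1939 -0.0391] 0.387
tea top [ 0.4696  0.1964 -0.1296] 0.317
tea scene [ 0.4757  0.1942 -0.0391] 0.058
blue both [ 0.4692  0.0279 -0.314 ] 0.832
blue top [ 0.4693  0.028  -0.2917] 0.045
blue scene [ 0.5069  0.0052 -0.5857] 0.756
red both [ 0.4375  0.3507 -0.01  ] 0.611
red top [ 0.4383  0.3472 -0.0425] 0.493
red scene [ 0.4429  0.3506 -0.0258] 0.105
```

View pics/fit0.png

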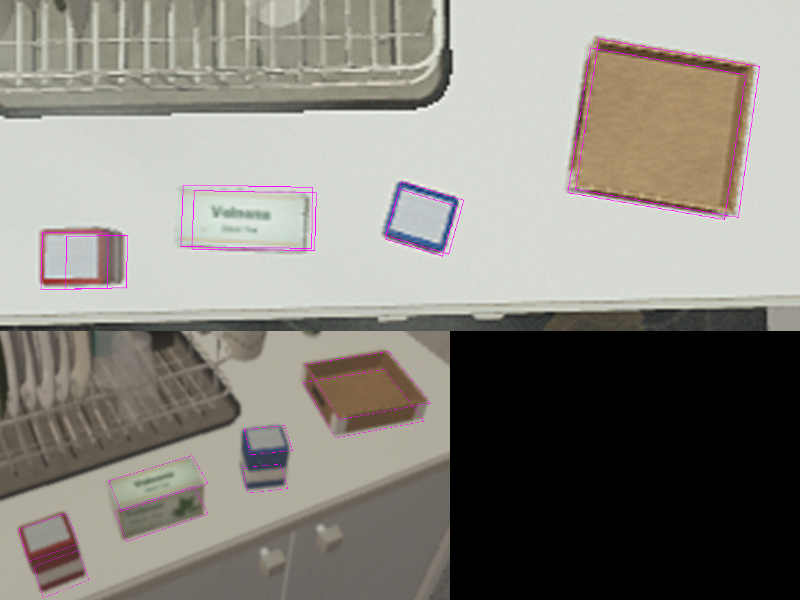

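The fits agree with the given sizes. The carton is at (0.554,-0.213) with yaw -0.19, the tea box at (0.475,0.194) with yaw about -0.04, and the blue tin at (0.469,0.028) with yaw -0.30 (or a quarter turn from that). I'll check that ambiguity, plus the rack and wall clearances.

```bash
python3 - <<'E'
from fit import *
top=np.load("pics/top0.npy",allow_pickle=True).item(); sc=np.load("pics/scene0.npy",allow_pickle=True).item()
for y in(-.3,1.27): print("blue",y,fit("blue",[(top,(254,180,292,216))],[.469,.028,y]))
# tea yaw from edges of top face lettering/box edge
for nm,uv,z in(("tray front L",(118,161),0),("tray front R",(280,158),0),("rack wire front",(110,148),.1),("rack wire R",(270,148),.1),("counter corner",(435,228),0),("wall foot back",(425,60),0),
  ("cab corner",(483,222),0),("teaTL",(184,187.5),.065),("teaTR",(231,188.5),.065),("teaBL",(184,209.5),.065),("teaBR",(230,211.5),.065)):
    print(nm,np.round(ray(top,uv,z),3))
for nm,uv in(("counter front corner",(448,162)),("wall back",(335,62)),("right cab",(490,150))): print(nm,np.round(ray(sc,uv,0),3))
E
```

```text
blue -0.3 (array([ 0.46928476,  0.02809563, -0.29249753]), np.float64(0.046049442559379594))
blue 1.27 (array([0.46600788, 0.0275734 , 1.36844494]), np.float64(0.20792407019092818))
tray front L [0.587 0.451 0.   ]
tray front R [0.586 0.002 0.   ]
rack wire front [0.604 0.436 0.1  ]
rack wire R [0.596 0.034 0.1  ]
counter corner [ 0.382 -0.42   0.   ]
wall foot back [ 0.861 -0.422  0.   ]
cab corner [ 0.395 -0.555  0.   ]
teaTL [0.504 0.258 0.065]
teaTR [0.498 0.137 0.065]
teaBL [0.447 0.258 0.065]
teaBR [0.439 0.14  0.065]
counter front corner [ 0.404 -0.412  0.   ]
wall back [ 1.023 -0.463  0.   ]
right cab [ 0.39  -0.557  0.   ]
```

>>> carry_out(motion=[[[-0.011,0.034,0],0],[[-0.022,0.068,0],0],[[-0.032,0.102,0],0],[[-0.043,0.136,0],0],[[-0.054,0.17,0],0],[[-0.017,0.19,0],0.09],[[0.02,0.208,0],0.18],[[0.057,0.227,0],0.27],[[0.088,0.255,0],0.36],[[0.12,0.284,0],0.45],[[0.151,0.312,0],0.54],[[0.169,0.343,0],0.6],[[0.186,0.374,0],0.65],[[0.204,0.405,0],0.7],[[0.221,0.435,0],0.75]], grip=-1, squeeze=15)

```text
time: 1.6
position: [0.4306, -0.1788, 0.2223]
tool_rot: [3.047, -0.763, -0.0]
ft_force: [0.0, -0.2, -0.2]
grip_width: 1.001
```

>>> carry_out(motion=[[[0.012,0.043,0],0.07],[[0.024,0.086,0],0.14],[[0.035,0.13,0],0.2],[[0.036,0.173,0],0.25],[[0.037,0.216,0],0.3],[[0.038,0.26,0],0.34],[[0.038,0.3,-0.01],0.38],[[0.039,0.34,-0.03],0.42],[[0.039,0.376,-0.06],0.448],[[0.039,0.376,-0.08],0.448],[[0.039,0.376,-0.08],0.448]])

```text
time: 2.7
position: [0.4665, 0.1958, 0.1397]
tool_rot: [3.14, -0.066, -0.01]
ft_force: [0.1, -1.8, -0.3]
grip_width: 0.996
```

```bash
python3 - <<'E'
from fit import *
s=get_state(); print(np.round(s["position"],4),np.round(s["tool_rot"],3),s["time"])
im=eyes.get_image("wrist"); V=im["pixels"].copy()
for n,p in(("tea",(.474,.196,-.045)),("blue",(.469,.028,-.295)),("red",(.4375,.3505,-.02))):
    c=np.round(proj(im,corners(n,p))).astype(int)
    for k in(0,4): cv2.polylines(V,[c[k:k+4].reshape(-1,1,2)],1,(255,0,255),1)
cv2.imwrite("pics/w1.png",V); np.save("pics/w1.npy",im,allow_pickle=True)
E
```

```text
[0.4665 0.1958 0.1397] [ 3.14  -0.066 -0.01 ] 2.7
```

View pics/w1.png

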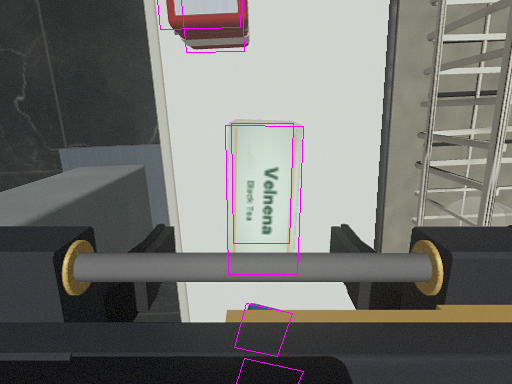

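The wrist view shows the tea box (cols 228–303, rows 122–275) within about 3 px of my overlay and between the fingers. I'll go down and grip it.

>>> carry_out(motion=[[[0,0,-0.03],0],[[0,0,-0.06],0],[[0,0,-0.085],0],[[0,0,-0.098],0],[[0,0,-0.098],0],[[0,0,-0.098],0]])

```text
time: 3.35
position: [0.4704, 0.1955, 0.0459]
tool_rot: [-3.14, 0.072, -0.003]
ft_force: [-0.1, 1.1, -0.6]
grip_width: 0.996
```

>>> carry_out(motion=[[[0,0,0],0],[[0,0,0],0],[[0,0,0],0],[[0,0,0],0],[[0,0,0],0],[[0,0,0],0],[[0,0,0],0],[[0,0,0],0]], grip=1, squeeze=15)

```text
time: 4.15
position: [0.47, 0.1957, 0.0451]
tool_rot: [-3.141, 0.071, -0.002]
ft_force: [0.8, -0.5, 4.7]
grip_width: 0.672
```

The opening of 0.672 is 58.5 mm, so the tea box is held. Next I lift it, draw it away from the rack, and carry it at about z = 0.18.

>>> carry_out(motion=[[[0,0,0.01],0],[[0,0,0.025],0],[[-0.008,0,0.045],0],[[-0.016,0,0.07],0],[[-0.02,0,0.1],0],[[-0.02,-0.01,0.12],0],[[-0.02,-0.04,0.13],-0.01],[[-0.02,-0.075,0.13],-0.03],[[-0.015,-0.11,0.13],-0.05],[[-0.01,-0.15,0.13],-0.07],[[0,-0.19,0.13],-0.09],[[0.01,-0.23,0.13],-0.11],[[0.02,-0.27,0.13],-0.13],[[0.03,-0.31,0.13],-0.147],[[0.04,-0.345,0.13],-0.147],[[0.047,-0.375,0.12],-0.147],[[0.05,-0.395,0.105],-0.147],[[0.05,-0.402,0.09],-0.147],[[0.05,-0.402,0.08],-0.147],[[0.05,-0.402,0.08],-0.147]])

```text
time: 6.15
position: [0.518, -0.2042, 0.1231]
tool_rot: [-3.125, 0.298, 0.005]
ft_force: [-0.5, 0.4, -0.7]
grip_width: 0.668
```

```bash
python3 - <<'E'
from fit import *
s=get_state(); p=s["position"]; r=s["tool_rot"]; a=2*np.arctan2(r[1],r[0]); print(np.round(p,4),a,s["time"],s["grip_width"])
t=eyes.get_image("top"); w=eyes.get_image("scene")
for n in("red",): print(n)
print("carton",fit("carton",[(w,(310,112,402,175))],[.555,-.213,-.19]))
vs=[]
for im,c in((t,(240,100,420,220)),(w,(250,60,430,200))):
    V=cv2.resize(im["pixels"],None,fx=4,fy=4,interpolation=cv2.INTER_CUBIC)
    for n,q,z in(("carton",(.5545,-.2133,-.192),0),("tea",(p[0],p[1],a),p[2]-.045)):
        k=np.round((proj(im,corners(n,q,z))+.5)*4).astype(int)
        for i in(0,4): cv2.polylines(V,[k[i:i+4].reshape(-1,1,2)],1,(255,0,255),1)
    V=V[c[1]*4:c[3]*4,c[0]*4:c[2]*4]; vs.append(cv2.resize(V,(400,int(400*V.shape[0]/V.shape[1]))))
h=max(v.shape[0] for v in vs)
cv2.imwrite("pics/c2.png",np.hstack([cv2.copyMakeBorder(v,0,h-v.shape[0],0,0,cv2.BORDER_CONSTANT) for v in vs]))
E
```

```text
[ 0.518  -0.2042  0.1231] 6.092927616352728 6.15 0.6676803842838052
red
carton (array([ 0.55589892, -0.21271039, -0.19762318]), np.float64(0.17910605771877453))
```

View pics/c2.png

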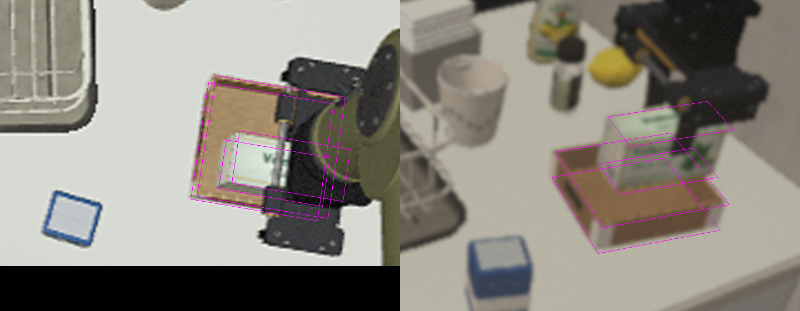

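In the top and scene pictures the held box is level and about 6 mm further along +y than my overlay. The carton hasn't moved. I'll shift 6 mm in -y and lower gently.

>>> carry_out(motion=[[[0.001,-0.006,0],0],[[0.001,-0.006,-0.015],0],[[0.001,-0.006,-0.03],0],[[0.001,-0.006,-0.045],0],[[0.001,-0.006,-0.057],0],[[0.001,-0.006,-0.065],0],[[0.001,-0.006,-0.07],0],[[0.001,-0.006,-0.073],0],[[0.001,-0.006,-0.073],0],[[0.001,-0.006,-0.073],0]])

```text
time: 7.25
position: [0.5207, -0.2126, 0.052]
tool_rot: [3.127, -0.301, 0.001]
ft_force: [0.3, -0.1, 0.1]
grip_width: 0.671
```

>>> carry_out(motion=[[[0,0,-0.001],0],[[0,0,-0.002],0],[[0,0,-0.003],0],[[0,0,-0.003],0],[[0,0,-0.003],0]])

```text
time: 7.75
position: [0.5206, -0.2126, 0.0501]
tool_rot: [3.126, -0.301, 0.001]
ft_force: [-2.2, 0.7, 8.2]
grip_width: 0.67
```

```bash
python3 - <<'E'
from fit import *
s=get_state(); p=s["position"]; r=s["tool_rot"]; a=2*np.arctan2(r[1],r[0]); print(np.round(p,4),a,s["ft_force"])
w=eyes.get_image("scene")
V=cv2.resize(w["pixels"],None,fx=5,fy=5,interpolation=cv2.INTER_CUBIC)[450:950,1450:2150]
cv2.imwrite("pics/c3.png",V)
E
```

```text
[ 0.5206 -0.2126  0.0501] -0.19214892451767127 [-2.24975246  0.72330928  8.21117943]
```

View pics/c3.png

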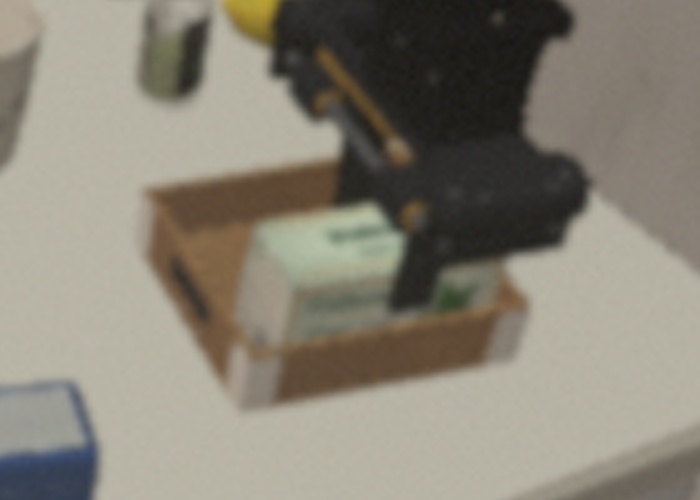

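The box sits on the carton floor: 8 N upward at TCP z = 0.050, 5 mm above the grip height, as expected. It stands level inside the walls. I'll let go and rise.

>>> carry_out(motion=[[[0,0,0.002],0],[[0,0,0.002],0],[[0,0,0.002],0],[[0,0,0.002],0],[[0,0,0.002],0],[[0,0,0.002],0],[[0,0,0.015],0],[[0,0,0.04],0],[[0,0,0.08],0],[[0,0,0.11],0]], grip=-1)

```text
time: 8.8
position: [0.5209, -0.2123, 0.1616]
tool_rot: [3.127, -0.301, 0.003]
ft_force: [0.3, -0.0, 0.4]
grip_width: 1.001
```

>>> carry_out(motion=[[[-0.003,0.02,0.01],0.12],[[-0.008,0.045,0.01],0.24],[[-0.013,0.07,0.01],0.36],[[-0.018,0.095,0.01],0.48],[[-0.023,0.12,0.01],0.6],[[-0.028,0.14,0.01],0.72],[[-0.033,0.16,0.01],0.84],[[-0.037,0.18,0.01],0.96],[[-0.041,0.2,0.01],1.08],[[-0.045,0.215,0.01],1.2],[[-0.048,0.23,0.01],1.32],[[-0.051,0.24,0.01],1.42],[[-0.051,0.24,0],1.468],[[-0.051,0.24,-0.01],1.468],[[-0.051,0.24,-0.01],1.468]])

```text
time: 10.3
position: [0.4683, 0.0274, 0.1477]
tool_rot: [-2.524, -1.869, 0.002]
ft_force: [-0.7, 0.7, -0.0]
grip_width: 0.996
```

```bash
python3 - <<'E'
from fit import *
s=get_state(); p=s["position"]; r=s["tool_rot"]; a=2*np.arctan2(r[1],r[0]); print(np.round(p,4),a,s["ft_force"],s["time"])
vs=[]
for n,c in(("wrist",(0,0,512,384)),("scene",(110,60,430,300))):
    im=eyes.get_image(n); V=cv2.resize(im["pixels"],None,fx=4,fy=4,interpolation=cv2.INTER_CUBIC)
    for m,q,z in(("blue",(.469,.028,-.295),0),("carton",(.5545,-.2133,-.192),0)):
        if n=="wrist" and m=="carton": continue
        k=np.round((proj(im,corners(m,q,z))+.5)*4).astype(int)
        for i in(0,4): cv2.polylines(V,[k[i:i+4].reshape(-1,1,2)],1,(255,0,255),1)
    V=V[c[1]*4:c[3]*4,c[0]*4:c[2]*4]; vs.append(cv2.resize(V,(400,300)))
cv2.imwrite("pics/c4.png",np.hstack(vs))
E
```

```text
[0.4683 0.0274 0.1477] -5.008405089216084 [-0.66629399  0.69110882 -0.04119191] 10.3
```

View pics/c4.png

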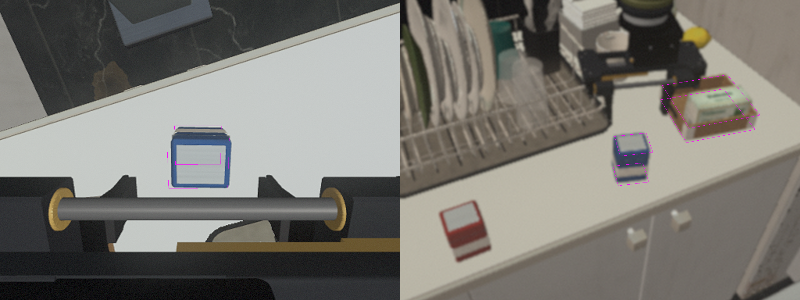

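The wrist view shows the blue tin square between the fingers (cols 171–230, finger midpoint about 197). The scene view shows the tea box upright in the carton. I'll go down and grip the tin.

>>> carry_out(motion=[[[0,0,-0.035],0],[[0,0,-0.07],0],[[0,0,-0.1],0],[[0,0,-0.116],0],[[0,0,-0.116],0],[[0,0,-0.116],0]])

```text
time: 11.0
position: [0.4698, 0.0276, 0.0332]
tool_rot: [-2.524, -1.87, -0.001]
ft_force: [0.4, 1.2, -0.1]
grip_width: 1.004
```

>>> carry_out(motion=[[[0,0,0],0],[[0,0,0],0],[[0,0,0],0],[[0,0,0],0],[[0,0,0],0],[[0,0,0],0],[[0,0,0],0],[[0,0,0],0]], grip=1, squeeze=20)

```text
time: 11.8
position: [0.4699, 0.0282, 0.0332]
tool_rot: [2.523, 1.871, 0.002]
ft_force: [-0.6, 2.1, 5.9]
grip_width: 0.692
```

The opening of 0.692 is 60.2 mm, so the tin is held across its 60 mm side. I'll lift and carry it.

>>> carry_out(motion=[[[0,0,0.01],0],[[0,0,0.03],0],[[0,0,0.06],0],[[0,-0.01,0.09],0],[[0.01,-0.03,0.11],0],[[0.025,-0.065,0.11],0.03],[[0.045,-0.1,0.11],0.06],[[0.065,-0.135,0.11],0.09],[[0.085,-0.17,0.11],0.103],[[0.1,-0.205,0.11],0.103],[[0.112,-0.23,0.11],0.103],[[0.12,-0.245,0.1],0.103],[[0.121,-0.248,0.09],0.103],[[0.121,-0.248,0.08],0.103],[[0.121,-0.248,0.08],0.103],[[0.121,-0.248,0.08],0.103]])

```text
time: 13.4
position: [0.5897, -0.2188, 0.1125]
tool_rot: [-2.421, -2.0, 0.001]
ft_force: [0.3, -0.1, -1.8]
grip_width: 0.689
```

```bash
python3 - <<'E'
from fit import *
s=get_state(); p=s["position"]; r=s["tool_rot"]; a=2*np.arctan2(r[1],r[0]); print(np.round(p,4),(a+np.pi)%(2*np.pi)-np.pi,s["ft_force"],s["time"],s["grip_width"])
vs=[]
for n,c in(("wrist",(0,0,512,384)),("scene",(300,70,420,190))):
    im=eyes.get_image(n); V=cv2.resize(im["pixels"],None,fx=4,fy=4,interpolation=cv2.INTER_CUBIC)
    for m,q,z in(("blue",(p[0],p[1],a-np.pi/2),p[2]-.033),("carton",(.5545,-.2133,-.192),0),("tea",(.521,-.207,-.192),.005)):
        k=np.round((proj(im,corners(m,q,z))+.5)*4).astype(int)
        for i in(0,4): cv2.polylines(V,[k[i:i+4].reshape(-1,1,2)],1,(255,0,255) if m!="tea" else (0,255,255),1)
    V=V[c[1]*4:c[3]*4,c[0]*4:c[2]*4]; vs.append(cv2.resize(V,(int(400*V.shape[1]/V.shape[0]),400),interpolation=cv2.INTER_AREA)[:,-400:] if n=="wrist" and 0 else cv2.resize(V,(400,int(400*V.shape[0]/V.shape[1]))))
h=max(v.shape[0] for v in vs)
cv2.imwrite("pics/c5.png",np.hstack([cv2.copyMakeBorder(v,0,h-v.shape[0],0,0,cv2.BORDER_CONSTANT) for v in vs]))
E
```

```text
[ 0.5897 -0.2188  0.1125] 1.3810350294840088 [ 0.2707169  -0.13481966 -1.7888126 ] 13.4 0.6891686892669286
```

View pics/c5.png

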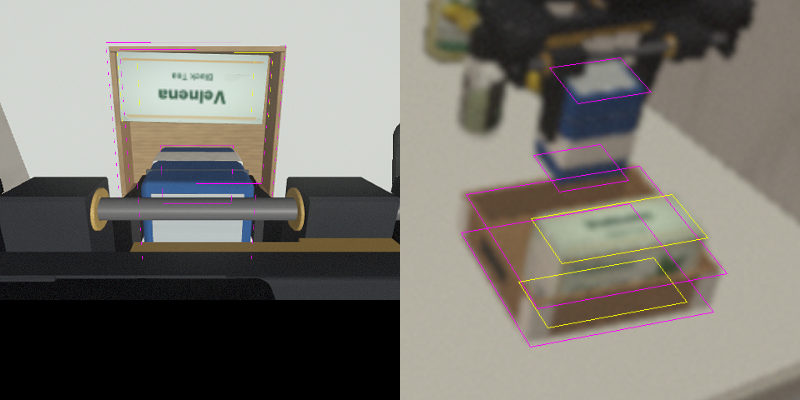

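The wrist view shows the tin centred in the carton's width, with its bottom edge (row 152) about 20 mm clear of the tea box (edge at row 123). The tea box lies flat and parallel to the walls. I'll lower the tin gently.

>>> carry_out(motion=[[[0,0,-0.015],0],[[0,0,-0.03],0],[[0,0,-0.045],0],[[0,0,-0.057],0],[[0,0,-0.065],0],[[0,0,-0.07],0],[[0,0,-0.073],0],[[0,0,-0.073],0],[[0,0,-0.073],0]])

```text
time: 14.4
position: [0.5907, -0.2205, 0.0401]
tool_rot: [2.423, 1.998, 0.001]
ft_force: [-0.2, 0.3, -2.1]
grip_width: 0.69
```

>>> carry_out(motion=[[[0,0,-0.001],0],[[0,0,-0.002],0],[[0,0,-0.003],0],[[0,0,-0.003],0],[[0,0,-0.003],0]])

```text
time: 14.9
position: [0.5907, -0.2206, 0.0383]
tool_rot: [2.423, 1.998, 0.0]
ft_force: [-3.0, 0.2, 6.7]
grip_width: 0.686
```

The tin seated at TCP z = 0.038, which is its grip height plus 5 mm, with about 9 N change in force. I'll release it and rise straight up.

>>> carry_out(motion=[[[0,0,0.002],0],[[0,0,0.002],0],[[0,0,0.002],0],[[0,0,0.002],0],[[0,0,0.002],0],[[0,0,0.002],0],[[0,0,0.015],0],[[0,0,0.04],0],[[0,0,0.08],0],[[0,0,0.12],0],[[0,0,0.16],0],[[-0.03,0.03,0.18],0],[[-0.06,0.07,0.18],0],[[-0.09,0.11,0.18],0],[[-0.1,0.15,0.18],0],[[-0.105,0.19,0.18],0],[[-0.105,0.22,0.18],0],[[-0.105,0.22,0.18],0],[[-0.105,0.22,0.18],0]], grip=-1)

```text
time: 16.8
position: [0.4854, 0.0001, 0.2175]
tool_rot: [2.42, 2.0, 0.0]
ft_force: [-0.4, -0.4, -0.3]
grip_width: 0.997
```

```bash
python3 - <<'E'
from fit import *
s=get_state(); print(np.round(s["position"],4),s["ft_force"],s["time"],s["grip_width"])
W=eyes.get_image("scene"); t=eyes.get_image("top")
sc0=np.load("pics/scene0.npy",allow_pickle=True).item()
print("red",fit("red",[(W,(136,216,188,272))],[.44,.35,-.02])," carton top",fit("carton",[(t,(320,128,400,204))],[.5545,-.2133,-.19]))
vs=[]
for im,c in((t,(300,110,420,230)),(W,(290,70,420,200))):
    V=cv2.resize(im["pixels"],None,fx=4,fy=4,interpolation=cv2.INTER_CUBIC)
    for m,q,z in(("blue",(.5907,-.2206,-.19),.005),("carton",(.5545,-.2133,-.192),0),("tea",(.521,-.207,-.192),.005)):
        k=np.round((proj(im,corners(m,q,z))+.5)*4).astype(int)
        for i in(4,): cv2.polylines(V,[k[i:i+4].reshape(-1,1,2)],1,(255,0,255) if m!="tea" else (0,255,255),1)
    V=V[c[1]*4:c[3]*4,c[0]*4:c[2]*4]; vs.append(cv2.resize(V,(400,400)))
cv2.imwrite("pics/c6.png",np.hstack(vs))
E
```

```text
[4.854e-01 1.000e-04 2.175e-01] [-0.42068988 -0.35873308 -0.32939022] 16.8 0.9972300187336437
red (array([ 0.44247809,  0.35036506, -0.00271709]), np.float64(0.1685584562996595))  carton top (array([ 0.55415299, -0.21369824, -0.1880411 ]), np.float64(0.4786787528216704))
```

View pics/c6.png

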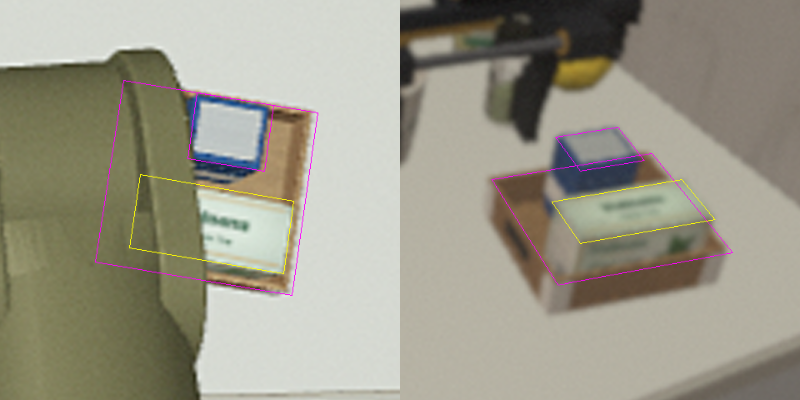

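Both pieces stand upright inside the carton, with their tops matching the overlays for seated height. The red tin fits at (0.442,0.350), against (0.443,0.351) at the start, and the arm is clear. I'll hand it in.

```bash
python3 -c "
from bench import ticket; print(ticket.close_job())"
```

```text
the job is handed in; nothing more can be done
None
```

The gift is packed and handed in at 16.8 s of the 64 s allowed. The tea box went into the near half of the carton, gripped across its 58 mm width with the fingertips above the rim. The blue tin went into the far half, gripped across its 60 mm side. Both were lowered to light floor contact (7–8 N) and then released.

**Seating:** each piece touched down 5 mm above the height at which it was gripped, which is the carton's floor thickness. In the final top and scene pictures both stood upright inside the walls, with their tops within a few mm of where seated pieces should appear.

**Red tin, carton and gripper:** the red tin was measured within 1 mm of its start position. The carton was measured within 1 mm of where it was first measured. The gripper was open and clear.

**Weak checks:** some measurements were less certain than the rest.
- The tea box sat about 6 mm off centre along its length in the grip, so I shifted it before lowering.
- The final carton fit was poor because the arm hid part of the carton. The pieces now standing in it also interfered with the fit.
- The red tin comparison used the scene camera only.

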